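# Run a tool hanger onto the bench rail

### The job

Take the orange hanger, bring it to the open end of the bench's tool rail with its steel hook on the far side, thread it onto the bar there and slide it gently along, giving way to the bar's own direction, to the red stop until the stop's spring catch clicks out into the window in the hanger's side and the black buffer pin is pushed in. Let go so that it stays there by itself; never force the hanger against the rail or stop (keep it under about 20 N), and leave everything else on the bench where it is.

Things in the scene. Friction and masses are not known exactly. Their poses are not given: they have to be found in the camera images.
- hanger: orange hanger, about 0.25 kg, standing on its side plates: an upside-down U 48 mm wide (x), 70 mm long (y, sliding direction), 90 mm tall with its fin. Origin: centre of underside; z up, x to the side with steel hook (reaches x = 56 mm) and window. It starts within 0.6 rad of the world axes, hook away from the robot; on the rail its x and y point as the rail's
- hanger_fin (a point): grip point in the fin on top of the hanger, 72 mm above its origin. The fin is 14 mm thick (x), 40 mm long (y) and stands from 45 to 90 mm above the origin, on the roof plate
- hanger_bay (a point): middle of the roof's underside, 37 mm above the hanger's origin; it lies on the bar's top. The bar's space below it is 38 mm wide between the 5 mm side plates and 10 mm high down to two inward steel lips (7 mm thick, 14 mm apart, for the web): about 1 mm clearance all round. Resting on the bar the hanger's origin is 83 mm above the bench
- hanger_window (a point): outer middle of the window (24 mm long in y, 13 mm high) in the hanger's +x side plate, halfway along its length, 31 mm above its origin; the catch springs out into it
- rail: tool rail fixed to the bench: a T, an aluminium bar 36 mm wide, 8 mm thick, 300 mm long (top 120 mm above the bench) on an 8 mm blue web and a blue foot plate 130 x 300 x 12 mm. These axes are the FOOT's, yaw within 0.25 rad: origin on the bench under the bar's middle, y to the open end (left as the robot sees it), x away from the robot, z up; the bar itself runs up to 0.08 rad off them
- rail_mouth (a point): centre of the bar's top at the tip of its open end, 120 mm above the bench, rail y = +150 mm (axes: the foot's). Only here can the bar be entered; it is rounded and narrows over the last 28 mm to 20 mm wide. From here the bar runs level along the foot's -y, but turned about this point by up to 0.08 rad either way, NOT reported: follow it by feel or sight
- catch (a joint): red spring nose of a red stop clamp (50 mm wide, 34 mm above the bar) fixed on the bar; its place is NOT reported: home for the hanger's origin is 130 to 210 mm from the open end. The nose, ramped both ways, 24 mm long, stands 3.5 mm out of the bar's far edge: 0 = out, 0.006 m = in, spring 4 to 7 N. The hanger's side plate presses it in (1 to 8 N along the bar); it springs out into the window
- buffer (a joint): black spring pin, 8 mm diameter, on the stop, pointing to the open end, just above the bar: 0 = fully out, grows as the hanger's end pushes it in; 0.007 m when the window is centred on the catch (home; it may settle 4 mm short of that), 0.0085 m at the solid stop, where the catch is also out. Spring 0.4 to 1.3 N
- drill: yellow and black cordless drill standing upright on its battery, about 75 x 180 mm on plan, 185 mm tall; origin under its foot. Leave it alone.
- battery: spare black battery pack with yellow top, 75 x 110 x 59 mm; origin under its centre. Leave it alone.
- wrench: steel open-ended wrench lying flat on the bench, under 200 mm long. Leave it alone.
- screwdriver: screwdriver lying on the bench, about 200 mm long. Leave it alone.
- spray: closed spray can with blue label, 60 mm diameter, 170 mm tall; origin under its centre. Leave it alone.
- bracket: steel angle bracket, 50 x 90 mm, 50 mm tall, lying on one leg; origin under its centre. Leave it alone.
- block: machined aluminium block with a round boss, 50 x 50 x 52 mm; origin under its centre. Leave it alone.
Not all that is in view belongs to the job. What is meant by the hanger is not turquoise or white, and is the smaller of those in its own colour.

How it is judged:
By the outcome, as a careful person would: the job done as asked, in the order asked, and still so for the second after the job is handed in, with the robot touching nothing.
It also fails if it takes over 72 s, if anything falls off the work surface, if the arm or the gripper's body presses on something with over 40 N, if the wrist force passes 120 N, or if a joint passes its speed limit or range.

### The arm

A 6-joint arm with a two-finger parallel gripper is mounted at the origin on the work surface. World frame = base frame: x ahead of the robot, y to its left, z up, the work surface at z = 0. Lengths are in m, angles in rad, forces in N, time in s.
With the tool pointing down it reaches from about 0.35 to 0.975 m from the base axis. Payload 7.1 kg.
Tool frame: the origin (TCP) lies midway between the tips of the shut fingers; the grasp point (between the pads) lies 19 mm behind it; z points along the fingers, y is the line along which they close (so a half turn about z gives the same grasp; the last joint's range is limited). The gripper opens to 88 mm and grips with 3 to 60 N. Pads are 20 mm wide; open, the fingers measure 115 mm over their backs; the gripper's body (75 mm by 178 mm) begins 61 mm behind the grasp point.
Start: joints at [-1.147, 0.423, 1.63, -0, 1.089, -0.019], TCP at [0.268, -0.565, 0.223] pointing down, gripper open.
Joint ranges: [-3, 3], [-0.9, 2.11], [0.09, 2.58], [-1.31, 4.45], [0.11, 2.69], [-2.54, 2.54]. Speed limits (rad/s): [2.39, 2.39, 3.01, 3.14, 3.14, 3.14].

### API

Orientations are given as a unit quaternion [w, x, y, z].
In Python, from station import move_pose, movel, movej, command_gripper, wait, inverse_kinematics, read_camera, camera_info, MotionError, job_done, get_time, get_joint_pos, get_qvel, get_effort, get_tcp_pos, get_ee_rot, get_ft_force, get_ft_torque, get_grip_width, get_finger_force gives the robot as it stands. Calls block until the motion is done:
- move_pose(position, orientation): joint-space move of the TCP to a pose.
- movel(position, frame=None, v=0.15, until_force=None): straight line of the TCP; frame=None keeps the orientation; v is the mean speed in m/s. With until_force (N) it stops when the force on the tool has changed by that much, and returns True; else False.
- movej(angles): joint-space move.
- command_gripper(opening): opening from 0.0 (shut) to 1.0 (fully open); the grip force is fixed at half the most; returns when the fingers have stopped.
- wait(seconds).
- inverse_kinematics(position, orientation): joint angles nearest the present ones, or None.
- read_camera(name): name is "side" or "top" or "wrist"; returns the picture (420x560x3 uint8, red, green, blue); there is no depth.
- camera_info(name): a dict with "intrinsics" (3x3 intrinsics, pixels), "dist" ([k1, k2, p1, p2, k3] as OpenCV has them; the pictures are not rectified), "T" (4x4, takes a point from camera to world coordinates); the wrist camera has in their place "tool_from_camera" (4x4, takes a point from camera to tool coordinates, whose origin is the TCP and whose axes are the flange's). Camera axes: x right, y up, looking along -z (the intrinsics and any distortion apply to the point x, -y, -z); pixel columns grow to the right and rows downward; lengths in m; the calibration is good to about 2 mm. A picture is of the moment at which its call begins: read the wrist's pose just before it. camera_info takes no time and is no camera call.
A pose or a line that the arm cannot do raises MotionError and nothing moves.
- job_done(): hands the job in; it is judged then, once.
Readings, each from a call of its own:
- get_time(): time.
- get_joint_pos(): joint angles.
- get_qvel(): joint speeds.
- get_effort(): joint torques, N m.
- get_tcp_pos(): TCP position.
- get_ee_rot(): TCP orientation.
- get_ft_force(): force on the tool from outside, world axes, zero at the start.
- get_ft_torque(): the same for the moment, N m.
- get_grip_width(): opening from 0.0 (shut) to 1.0 (fully open).
- get_finger_force(): force on a finger pad.
Only numpy, scipy, OpenCV 4.12 (cv2) and the standard library are available. Lean on these libraries where they do the work, as an engineer would, in place of code of your own. Each camera call takes 0.05 s, during which the arm holds its last target. There are 200 camera calls.

## Working session

There is one attempt and no reset: what is moved stays moved. The work goes in short steps, each a Python script; the robot and the scene stay as the last script left them, time stands still between calls to the robot, and variables do not carry over. Pictures are saved under pics/ and viewed, at most 10 in all, crops included, and the job is handed in when it is done.

```bash
mkdir -p pics; ls
python3 - <<'E'
from station import *
import cv2,numpy as np
a=read_camera("top");b=read_camera("side")
cv2.imwrite("pics/top0.png",a[:,:,::-1]);cv2.imwrite("pics/side0.png",b[:,:,::-1])
for n in("top","side"):
    i=camera_info(n);print(n,np.round(i["intrinsics"],1).tolist(),i["dist"],np.round(i["T"],3).tolist())
print(np.round(camera_info("wrist")["tool_from_camera"],3).tolist(),get_time(),get_ee_rot())
E
```

```text
pics
top [[545.1, 0.0, 284.2], [0.0, 545.1, 208.1], [0.0, 0.0, 1.0]] [-0.13335436  0.          0.          0.          0.        ] [[-0.029, 0.99, -0.138, 0.325], [-0.999, -0.026, 0.02, 0.018], [0.016, 0.139, 0.99, 1.516], [0.0, 0.0, 0.0, 1.0]]
side [[523.6, 0.0, 264.8], [0.0, 523.6, 222.1], [0.0, 0.0, 1.0]] [-0.19326258  0.          0.          0.          0.        ] [[-0.97, 0.12, -0.21, 0.234], [-0.241, -0.452, 0.859, 1.188], [0.008, 0.884, 0.467, 0.754], [0.0, 0.0, 0.0, 1.0]]
[[-0.0, 0.962, 0.272, 0.075], [1.0, 0.0, -0.0, -0.001], [-0.0, 0.272, -0.962, -0.163], [0.0, 0.0, 0.0, 1.0]] 0.1 [-6.67889081e-04  9.75593256e-01  2.19584452e-01 -1.46686610e-04]
```

View pics/top0.png

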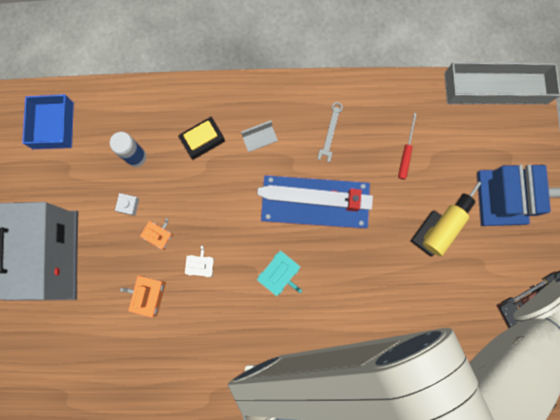

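View pics/side0.png

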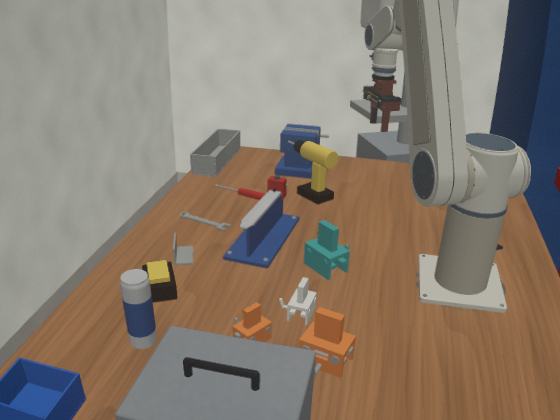

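Top view: the job's hanger (small orange) is at (156,235) with its hook at (165,222). The rail mouth is at (262,191), the stop at (354,199), and the larger orange decoy at (146,296). Next I'll get rough positions from both views, then look with the wrist camera.

```bash
cat > h.py <<'E'
from station import *
import numpy as np, cv2
from scipy.spatial.transform import Rotation as R
def quat(yaw):
    """tool down, tool y along hanger/rail x at yaw, tool x along its y"""
    m=np.array([[-np.sin(yaw),np.cos(yaw),0],[np.cos(yaw),np.sin(yaw),0],[0,0,-1]]).T
    m=np.column_stack([[-np.sin(yaw),np.cos(yaw),0],[np.cos(yaw),np.sin(yaw),0],[0,0,-1]])
    q=R.from_matrix(m).as_quat(); return np.r_[q[3],q[:3]]
def mat(q): return R.from_quat(np.r_[q[1:],q[0]]).as_matrix()
def wristT():
    T=np.eye(4);T[:3,:3]=mat(np.array(get_ee_rot()));T[:3,3]=get_tcp_pos()
    return T@camera_info("wrist")["tool_from_camera"]
def rays(name,px,T=None):
    i=camera_info(name);T=i["T"] if T is None else T
    p=cv2.undistortPoints(np.float64(px).reshape(-1,1,2),np.float64(i["intrinsics"]),np.float64(i["dist"])).reshape(-1,2)
    d=np.c_[p[:,0],-p[:,1],-np.ones(len(p))]@np.array(T)[:3,:3].T
    return np.array(T)[:3,3],d
def onz(name,px,z,T=None):
    o,d=rays(name,px,T); return o+d*((z-o[2])/d[:,2])[:,None]
def tri(obs):
    """obs: list of (origin, direction); least-squares crossing and rms miss"""
    A=0;b=0
    for o,d in obs:
        d=d/np.linalg.norm(d);P=np.eye(3)-np.outer(d,d);A=A+P;b=b+P@o
    x=np.linalg.solve(A,b)
    return x,[round(float(np.linalg.norm(np.cross(x-o,d/np.linalg.norm(d)))),4) for o,d in obs]
E
python3 - <<'E'
from h import *
np.set_printoptions(precision=3,suppress=True)
print(camera_info("wrist")["intrinsics"],camera_info("wrist")["dist"])
print("fin ~",onz("top",[[155,234]],.07),"mouth",onz("top",[[262,191]],.12),"far end",onz("top",[[372,202]],.12),"stop",onz("top",[[354,199]],.15))
print("foot corners",onz("top",[[266,177],[370,183],[368,227],[262,222]],.012))
for n,s,t in(("mouth",(250,224),(262,191)),("fin",(253,313),(155,234))):
    o,d=rays("side",[s]);o2,d2=rays("top",[t]);print(n,tri([(o,d[0]),(o2,d2[0])]))
h=onz("top",[[155,234]],.07)[0]
p=[h[0],h[1]+.03,.30]
q=quat(-0.4)
print(inverse_kinematics(p,q))
move_pose([p[0],p[1],.36],q);print(get_time())
T=wristT();a=read_camera("wrist");np.save("T1.npy",T);cv2.imwrite("pics/w1.png",a[:,:,::-1])
print(get_time(),get_tcp_pos())
E
```

```text
[[358.502   0.    282.806]
 [  0.    358.502 213.472]
 [  0.      0.      1.   ]] [-0.084  0.     0.     0.     0.   ]
fin ~ [[0.466 0.337 0.07 ]] mouth [[0.566 0.047 0.12 ]] far end [[ 0.53  -0.239  0.12 ]] stop [[ 0.534 -0.187  0.15 ]]
foot corners [[ 0.624  0.037  0.012]
 [ 0.6   -0.256  0.012]
 [ 0.475 -0.244  0.012]
 [ 0.498  0.051  0.012]]
mouth (array([0.559, 0.046, 0.122]), [0.007, 0.007])
fin (array([0.466, 0.337, 0.071]), [0.0003, 0.0003])
[ 0.647  0.298  1.628 -0.     1.216  1.047]
3.4583
3.5083 [0.466 0.366 0.36 ]
```

View pics/w1.png

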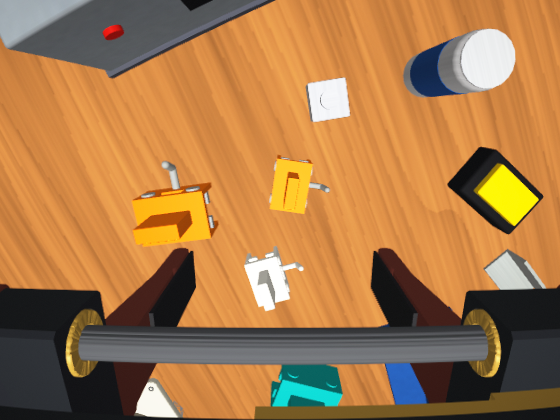

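Wrist view: the small orange hanger is at (292,185) with its hook to the right at (320,188). Next come closer two-place views of the hanger, then the rail.

Run:
```python
from h import *
q=quat(-0.45);qr=quat(-0.1)
P=[((.476,.352,.21),q),((.461,.322,.21),q),((.555,.03,.28),qr),((.545,-.09,.28),qr)]
for k,(p,o) in enumerate(P):
    (move_pose(p,o) if k in(0,2) else movel(p,v=.12))
    np.save(f"Th{k}.npy",wristT());a=read_camera("wrist");cv2.imwrite(f"pics/h{k}.png",a[:,:,::-1])
    print(get_time())
ims=[]
for k in(0,1):
    a=cv2.imread(f"pics/h{k}.png");T=np.load(f"Th{k}.npy")
    # project approx fin to find crop
    c=np.linalg.inv(T)@[.466,.337,.06,1];K=camera_info("wrist")["intrinsics"]
    u=int(K[0,2]+K[0,0]*c[0]/-c[2]);v=int(K[1,2]+K[1,1]*-c[1]/-c[2]);u0=max(u-65,0);v0=max(v-65,0);print(k,u0,v0)
    ims.append(cv2.resize(a[v0:v0+130,u0:u0+130],(400,400),interpolation=cv2.INTER_CUBIC))
cv2.imwrite("pics/hh.png",np.hstack(ims))
b=[cv2.resize(cv2.imread(f"pics/h{k}.png"),None,fx=.714,fy=.714*1.0) for k in(2,3)]
a2=[cv2.imread(f"pics/h{k}.png")[:,130:430] for k in(2,3)]
cv2.imwrite("pics/rr.png",cv2.resize(np.hstack(a2),(800,560)))
```

```text
4.2083
4.6917
5.9417
7.1417
0 215 154
1 215 118
```

View pics/hh.png

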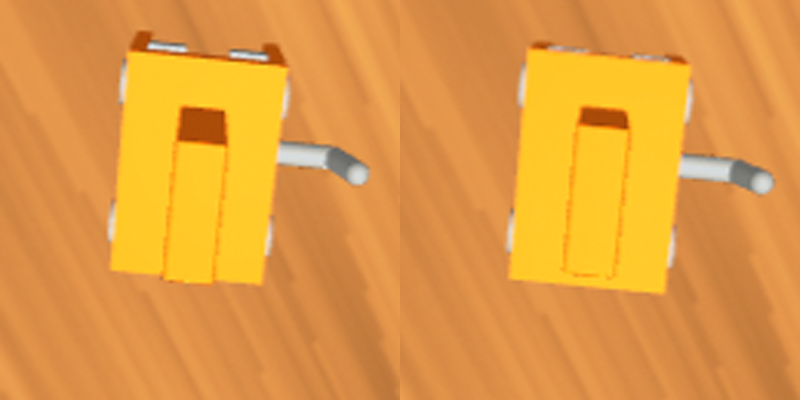

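View pics/rr.png

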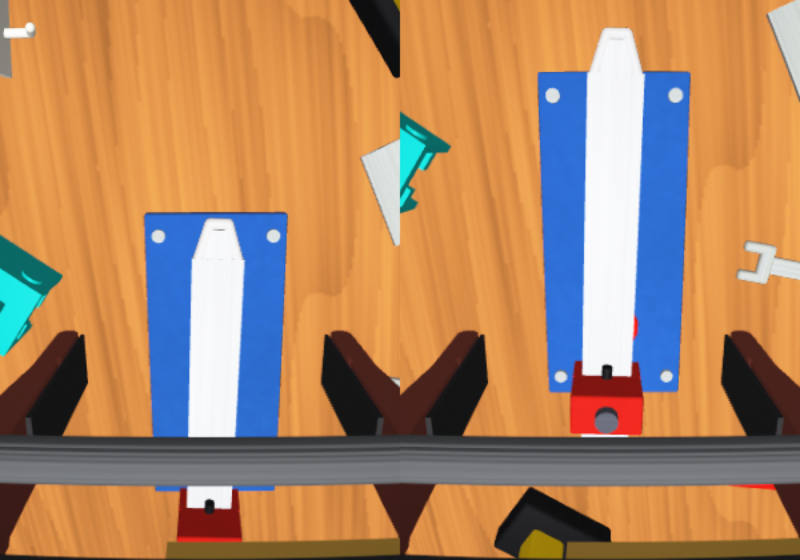

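Left crop pair: roof corners and fin top are clear, and the fin top spans (176,141)–(213,283) in crop 0. In the rail pair the tip is at (219,220) and (617,30), the red nose at (636,327), and the black pin at (607,372) right half. Next I compute.

```bash
cat > m.py <<'E'
from h import *
np.set_printoptions(precision=4,suppress=True)
Th=[np.load(f"Th{k}.npy") for k in range(4)]
s=400/130
A=np.array([[128,52],[287,67],[262,285],[110,270],[176,141],[226,146],[213,283],[163,277]])/s+[215,154]
B=np.array([[128,46],[291,65],[265,293],[109,278],[177,124],[229,128],[214,277],[163,272]])/s+[215,118]
oa,da=rays("wrist",A,Th[0]);ob,db=rays("wrist",B,Th[1])
X=np.array([tri([(oa,da[i]),(ob,db[i])])[0] for i in range(8)])
print("tri heights roof",X[:4,2],"fin",X[4:,2],"centres",X[:4].mean(0),X[4:].mean(0))
for nm,px,T in(("A",A,Th[0]),("B",B,Th[1])):
    r=onz("wrist",px[:4],.045,T);f=onz("wrist",px[4:],.09,T)
    for n,c in(("roof",r),("fin",f)):
        v=(c[0]-c[3])+(c[1]-c[2]);print(nm,n,"centre",c.mean(0)[:2],"yaw",np.arctan2(-v[0],v[1]),"len",np.linalg.norm(v)/2,"wid",np.linalg.norm(c[1]-c[0]))
def bar(k,r0,r1):
    a=cv2.imread(f"pics/h{k}.png");hsv=cv2.cvtColor(a,cv2.COLOR_BGR2HSV)
    m=(hsv[...,1]<40)&(hsv[...,2]>200)
    L,Rr=[],[]
    for r in range(r0,r1):
        c=np.flatnonzero(m[r,255:330])+255
        if len(c)>15: L.append((c[0]-.5+.5*0,r));Rr.append((c[-1]+.5,r))
    out=[]
    for E_ in(L,Rr):
        E_=np.array(E_);p=onz("wrist",E_,.12,Th[k])[:,:2]
        f=np.polyfit(p[:,1],p[:,0],1)
        ok=abs(np.polyval(f,p[:,1])-p[:,0])<.001
        f=np.polyfit(p[ok,1],p[ok,0],1);out.append(f);print(k,"edge slope",f,ok.sum(),len(ok))
    return np.mean(out,0),(out[1][1]-out[0][1]+(out[1][0]-out[0][0])*0)
for k,r0,r1 in((2,200,315),(3,60,275)):
    m,w=bar(k,r0,r1);print("mid x=",m,"yaw",-np.arctan(m[0]),"width",w)
    if k==2: pass
t=np.array([[130+219/1.3333,220/1.3333],[130+217/1.3333,29/1.3333]])
o2,d2=rays("wrist",t[:1],Th[2]);o3,d3=rays("wrist",t[1:],Th[3])
print("mouth tri",tri([(o2,d2[0]),(o3,d3[0])]),onz("wrist",t[:1],.12,Th[2]),onz("wrist",t[1:],.12,Th[3]))
a=cv2.imread("pics/h3.png");hsv=cv2.cvtColor(a,cv2.COLOR_BGR2HSV)
m=((hsv[...,0]<6)|(hsv[...,0]>174))&(hsv[...,1]>180)&(hsv[...,2]>120)
ys,xs=np.nonzero(m[220:265,295:320]);ys+=220;xs+=295
print("nose px",xs.min(),xs.max(),ys.min(),ys.max())
print("nose",onz("wrist",[[xs.max(),ys.min()],[xs.max(),ys.max()],[np.mean(xs),(ys.min()+ys.max())/2]],.116,Th[3]))
print("pin tip",onz("wrist",[[130+207/1.3333,366/1.3333]],.13,Th[3]))
E
python3 m.py
```

```text
tri heights roof [0.0568 0.0478 0.0512 0.049 ] fin [0.0936 0.0963 0.0881 0.085 ] centres [0.4676 0.3434 0.0512] [0.4668 0.3426 0.0907]
A roof centre [0.4667 0.3421] yaw -0.5480958449213973 len 0.07025427861352858 wid 0.04812718022490397
A fin centre [0.4668 0.3427] yaw -0.5444754744937094 len 0.038773022246300456 wid 0.01333571688040853
B roof centre [0.4671 0.3426] yaw -0.5496443265121668 len 0.07050141051794417 wid 0.04829215022094944
B fin centre [0.4669 0.3427] yaw -0.5493308940319305 len 0.039792264193808095 wid 0.013453606866362587
2 edge slope [0.1284 0.5418] 115 115
2 edge slope [0.1267 0.5779] 115 115
mid x= [0.1276 0.5599] yaw -0.12686520752011007 width 0.036046810963349274
3 edge slope [0.1267 0.5417] 215 215
3 edge slope [0.1272 0.5781] 215 215
mid x= [0.127  0.5599] yaw -0.12630436146721155 width 0.03634701045114197
mouth tri (array([0.5677, 0.0595, 0.1192]), [0.0, 0.0]) [[0.5676 0.0596 0.12  ]] [[0.5677 0.0593 0.12  ]]
nose px 306 307 238 251
nose [[ 0.5637 -0.133   0.116 ]
 [ 0.5626 -0.1465  0.116 ]
 [ 0.5626 -0.1397  0.116 ]]
pin tip [[ 0.5395 -0.1628  0.13  ]]
```

Run:
```python
from h import *
np.set_printoptions(precision=4,suppress=True)
q=quat(-.548);h=[.4668,.3427]
command_gripper(.5)
move_pose([*h,.16],q)
print(movel([*h,.053],v=.08,until_force=6),get_tcp_pos())
command_gripper(0)
print("grip",get_grip_width(),get_finger_force(),get_tcp_pos())
movel([*h,.20],v=.15)
yaw=-.1265;yv=np.array([-np.sin(yaw),np.cos(yaw)]);m=np.array([.5675,.0595])
s=m+yv*.062
move_pose([*s,.22],quat(yaw))
movel([*s,.137],v=.12); wait(.3)
print(get_time(),get_grip_width(),get_tcp_pos(),get_ft_force(),get_ft_torque())
a=read_camera("wrist");b=read_camera("side")
np.save("Tw.npy",wristT())
b=b[150:310,180:380]
cv2.imwrite("pics/pre.png",np.hstack([cv2.resize(a[:,130:430],(400,560)),cv2.resize(b,(400,560))])[:,:,::-1])
```

```text
False [0.4671 0.3429 0.0535]
grip 0.15409599322974926 29.99898612499237 [0.4668 0.3427 0.0529]
14.95 0.15716924682734434 [0.5756 0.1211 0.1376] [ 0.4737  0.3344 -1.3099] [-0.077   0.0248  0.0084]
```

View pics/pre.png

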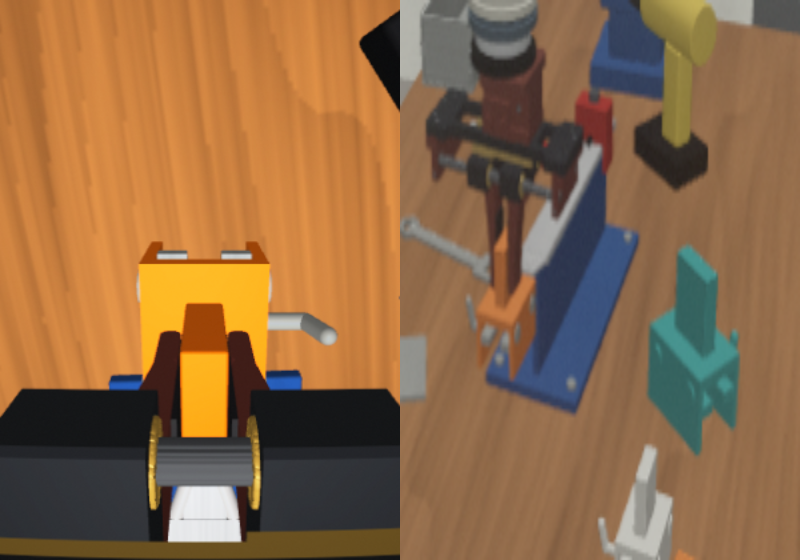

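Left: the hanger is held squarely, with roof edge corners at (139,263) and (269,263). The bar tip is centred below at about (206,515). Right: it is in line ahead of the bar. Next I check the held offset and insert with force feedback.

```bash
cat > slide.py <<'E'
from h import *
np.set_printoptions(precision=3,suppress=True)
m=np.array([.5675,.0595])
def run(st,s1,step,v,guard,stopF):
    """st: s (m of hanger origin beyond mouth, + = out), x lateral, z, yaw, base force/torque; follow bar by feel"""
    log=[];hit=False
    while st["s"]>s1+1e-6 and not hit:
        st["s"]=max(st["s"]-step,s1)
        y0=-.1265;ya=np.array([-np.sin(y0),np.cos(y0)]);xa=np.array([ya[1],-ya[0]])
        p=m+ya*st["s"]+xa*st["x"]
        hit=movel([*p,st["z"]],frame=list(quat(y0+st["dyaw"])),v=v,until_force=guard)
        f=np.array(get_ft_force())-st["f0"];t=np.array(get_ft_torque())-st["t0"]
        fx,fy=f[:2]@xa,f[:2]@ya
        log.append([st["s"],fx,fy,f[2],t[2],st["x"]*1e3,st["z"]*1e3,st["dyaw"]])
        if fy>stopF: hit=True
        if abs(fx)>.4: st["x"]+=np.clip(.00012*fx,-.0005,.0005)
        if abs(f[2])>.6: st["z"]+=np.clip(.00010*f[2],-.0004,.0004)
        tz=t[2]
        if abs(tz)>.03: st["dyaw"]+=np.clip(.02*tz,-.004,.004)
    print(np.array(log)[::max(1,len(log)//14)]);print("last",np.array(log[-1]),"hit",hit,get_time(),get_tcp_pos())
    return hit
E
python3 - <<'E'
from slide import *
import json
T=np.load("Tw.npy")
px=np.array([[139,263],[269,263]])/1.3333+[130,0]
c=onz("wrist",px,get_tcp_pos()[2]-.053+.045,T)
Rm=mat(np.array(get_ee_rot()));print("roof edge in tool",(c-np.array(get_tcp_pos()))@Rm)
st=dict(s=.062,x=0.,z=.137,dyaw=0.,f0=np.array(get_ft_force()),t0=np.array(get_ft_torque()))
hit=run(st,0.012,.005,.03,6,6)
st={k:np.array(v).tolist() for k,v in st.items()};json.dump(st,open("st.json","w"))
E
```

```text
roof edge in tool [[ 0.036 -0.024  0.008]
 [ 0.036  0.024  0.008]]
[[  0.057  -0.366   0.409   0.243   0.012   0.    137.      0.   ]
 [  0.052   0.708   0.606   0.251  -0.019   0.    137.      0.   ]
 [  0.047   0.348   1.087   0.281  -0.017   0.085 137.      0.   ]
 [  0.042   0.129   0.818  -0.182  -0.01    0.085 137.      0.   ]
 [  0.037   0.564   1.132   0.598  -0.021   0.085 137.      0.   ]
 [  0.032  -0.048   0.221  -0.891   0.027   0.153 137.      0.   ]
 [  0.027   0.252   0.838   0.66    0.014   0.153 136.911   0.   ]
 [  0.022   0.118   1.124   0.343  -0.023   0.153 136.977   0.   ]
 [  0.017   0.561   0.897  -0.244   0.011   0.153 136.977   0.   ]
 [  0.012   0.898   1.62    0.79    0.03    0.22  136.977   0.   ]]
last [  0.012   0.898   1.62    0.79    0.03    0.22  136.977   0.   ] hit False 18.2167 [0.569 0.071 0.137]
```

Run:
```python
from slide import *
import json
st=json.load(open("st.json"));st["f0"]=np.array(st["f0"]);st["t0"]=np.array(st["t0"])
hit=run(st,-.16,.006,.03,6,6)
st={k:np.array(v).tolist() for k,v in st.items()};json.dump(st,open("st.json","w"))
```

```text
[[  0.006   0.375   0.579   0.04    0.014   0.328 137.056   0.001]
 [ -0.006   0.073   0.916   0.954  -0.045   0.463 137.056   0.001]
 [ -0.018   0.653   1.333   0.583  -0.003   0.463 137.151  -0.   ]
 [ -0.03   -0.366   1.77    0.037   0.04    0.541 137.151  -0.   ]
 [ -0.042  -0.464   0.621   0.022   0.007   0.689 137.151   0.001]
 [ -0.054  -0.754   0.773   0.793   0.034   0.552 137.151   0.001]
 [ -0.066   0.074   1.079   0.3    -0.053   0.568 137.23    0.002]
 [ -0.078   0.593   0.951   1.119   0.02    0.634 137.23    0.001]
 [ -0.09    1.13    1.147   0.403  -0.015   0.828 137.342   0.002]
 [ -0.102   1.072   1.519   1.005   0.063   0.963 137.342   0.001]
 [ -0.114   0.146   0.509  -0.251   0.032   1.221 137.443   0.002]
 [ -0.126   0.736   0.223   0.504   0.052   1.297 137.443   0.003]
 [ -0.138  -0.179   1.022   0.927   0.026   1.385 137.516   0.004]
 [ -0.15    0.419   1.022  -0.203   0.006   1.434 137.608   0.004]
 [ -0.16    1.174   0.523  -0.471  -0.114   1.484 137.608   0.004]]
last [ -0.16    1.174   0.523  -0.471  -0.114   1.484 137.608   0.004] hit False 28.3 [ 0.549 -0.1    0.138]
```

Run:
```python
from slide import *
import json
st=json.load(open("st.json"));st["f0"]=np.array(st["f0"]);st["t0"]=np.array(st["t0"])
st["z"]=.137
hit=run(st,-.19,.003,.025,11,12)
if not hit: hit=run(st,-.215,.0012,.015,7,9)
st={k:np.array(v).tolist() for k,v in st.items()};json.dump(st,open("st.json","w"))
a=read_camera("wrist");b=read_camera("top")[150:250,300:400];c=read_camera("side")[150:240,230:320]
cv2.imwrite("pics/end.png",np.hstack([cv2.resize(a[:,130:430],(300,420)),cv2.resize(b,(250,420)),cv2.resize(c,(250,420))])[:,:,::-1])
```

```text
[[ -0.163   0.845   1.819  -0.518  -0.045   1.625 137.      0.002]
 [ -0.166  -0.062   3.733  -0.423  -0.087   1.726 137.      0.001]
 [ -0.169   0.518   3.829  -0.479   0.09    1.726 137.     -0.001]
 [ -0.172  -0.356   4.717   0.702  -0.047   1.788 137.      0.001]
 [ -0.175   0.066   4.514   0.868   0.062   1.788 137.07    0.   ]
 [ -0.178   0.199   5.251  -0.371  -0.086   1.788 137.157   0.001]
 [ -0.181  -1.322   3.961   0.185   0.066   1.788 137.157  -0.   ]
 [ -0.184  -0.11    4.026  -0.68   -0.087   1.63  137.157   0.001]
 [ -0.187  -0.17    4.551  -0.139   0.1     1.63  137.089  -0.001]
 [ -0.19   -0.237   2.67    0.033  -0.089   1.63  137.089   0.001]]
last [ -0.19   -0.237   2.67    0.033  -0.089   1.63  137.089   0.001] hit False 30.975 [ 0.545 -0.129  0.137]
[[ -0.191   0.194   4.545   0.374   0.066   1.63  137.089  -0.001]
 [ -0.192  -0.105   3.165   0.983  -0.026   1.63  137.089   0.001]
 [ -0.194  -0.15    0.366   0.676  -0.043   1.63  137.187   0.001]
 [ -0.195  -0.045   0.666  -0.346  -0.012   1.63  137.255  -0.   ]
 [ -0.196  -0.46    2.029  -0.273   0.073   1.63  137.255  -0.   ]
 [ -0.197  -0.038   2.316  -0.202  -0.035   1.574 137.255   0.001]
 [ -0.198  -0.084   1.3    -0.646  -0.04    1.574 137.255   0.001]
 [ -0.2    -0.07    2.176   0.428  -0.      1.574 137.19   -0.   ]
 [ -0.201  -0.677   6.714   1.261  -0.002   1.574 137.19   -0.   ]
 [ -0.202   0.303  12.669   2.22    0.065   1.493 137.316  -0.   ]]
last [ -0.202   0.303  12.669   2.22    0.065   1.493 137.316  -0.   ] hit True 33.475 [ 0.544 -0.14   0.137]
```

View pics/end.png

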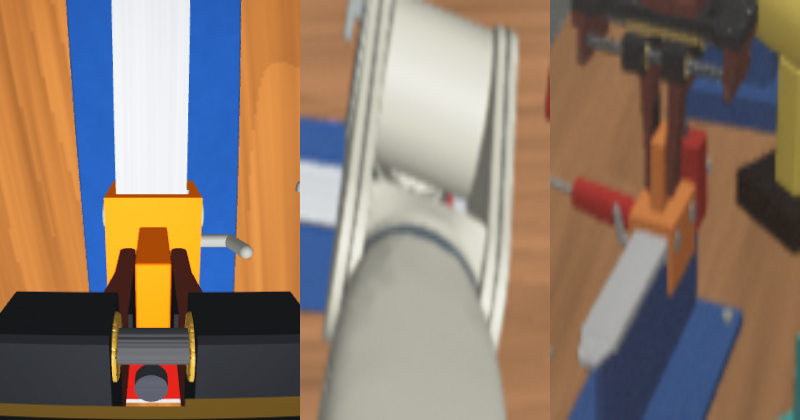

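It clicked at s≈-0.193 (the force dropped) and met the solid stop at -0.201. The picture shows the hanger seated on the bar against the red stop. I'll ease back, set down and release.

Run:
```python
from slide import *
import json
st=json.load(open("st.json"))
y0=-.1265;ya=np.array([-np.sin(y0),np.cos(y0)]);xa=np.array([ya[1],-ya[0]])
p=m+ya*(-.1995)+xa*st["x"]
movel([*p,.137],v=.02);print(np.array(get_ft_force())-st["f0"])
movel([*p,.1362],v=.02,until_force=4);wait(.2);print(np.array(get_ft_force())-st["f0"],get_tcp_pos())
command_gripper(.45);wait(.3)
movel([*p,.26],v=.1)
o=p+ya*.10
np.savetxt("p.txt",p)
move_pose([*o,.28],quat(y0));wait(.3)
np.save("Te.npy",wristT());a=read_camera("wrist")
movel([p[0]+.13,p[1]+.12,.28],v=.15)
np.save("Te2.npy",wristT());a2=read_camera("wrist")
cv2.imwrite("pics/e1.png",a[:,:,::-1]);cv2.imwrite("pics/e2.png",a2[:,:,::-1])
cv2.imwrite("pics/fin.png",np.hstack([cv2.resize(i,(800,600))[:,200:600] for i in(a,a2)])[:,:,::-1]);print(get_time())
```

```text
[ 0.396  3.231 -0.036]
[0.667 2.633 0.668] [ 0.544 -0.139  0.136]
38.475
```

View pics/fin.png

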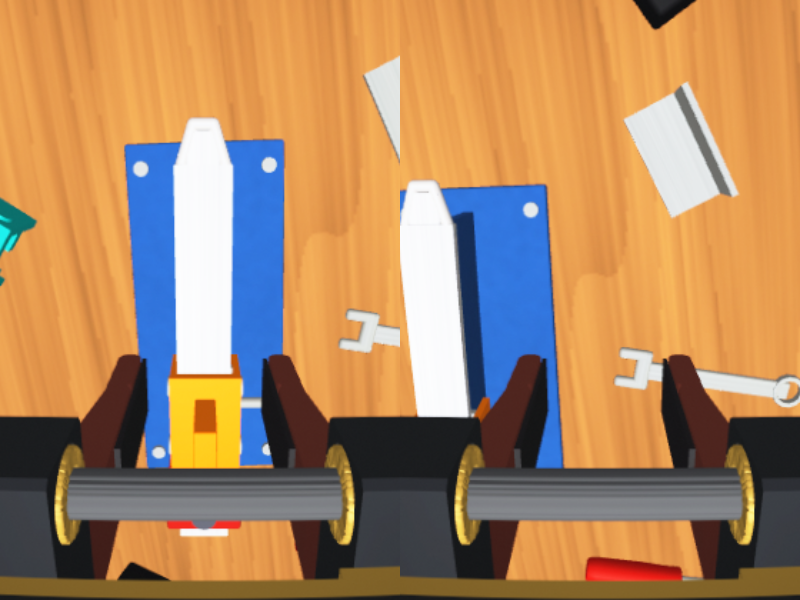

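The hanger stays on the bar against the stop after release. Next I'll look into its window from the far side.

Run:
```python
from h import *
from station import inverse_kinematics as ik
p=np.loadtxt("p.txt");win=np.array([p[0]+.024,p[1]-.003,.114])
tfc=np.array(camera_info("wrist")["tool_from_camera"])
for a in(.6,.5,.4,.3):
    ok=False
    for d in(.30,.36,.26):
        tz=np.array([-np.sin(a),0,-np.cos(a)]);tx=np.array([np.cos(a),0,-np.sin(a)])
        Rm=np.column_stack([tx,np.cross(tz,tx),tz])
        look=Rm@(-tfc[:3,2]);pos=win-look*d-Rm@tfc[:3,3]
        q=R.from_matrix(Rm).as_quat();q=np.r_[q[3],q[:3]]
        j=ik(pos,q)
        if j is not None and pos[2]>.19: ok=True;break
    print(a,d,pos,j)
    if ok:break
movel([*np.array(get_tcp_pos())[:2],.33],v=.2)
move_pose(pos,q);wait(.2)
T=wristT();im=read_camera("wrist");print(get_time())
c=np.linalg.inv(T)@np.r_[win,1];K=camera_info("wrist")["intrinsics"]
u=int(K[0,2]+K[0,0]*c[0]/-c[2]);v=int(K[1,2]-K[1,1]*c[1]/-c[2]);print(u,v)
cv2.imwrite("pics/win.png",cv2.resize(im[v-75:v+75,u-100:u+100],(800,600),interpolation=cv2.INTER_CUBIC)[:,:,::-1])
```

```text
0.6 0.3 [ 0.64331968 -0.14218128  0.21402608] [-0.18639441  0.79234469  1.12644194 -0.10800231  1.81332352  1.39035765]
40.3167
284 210
```

View pics/win.png

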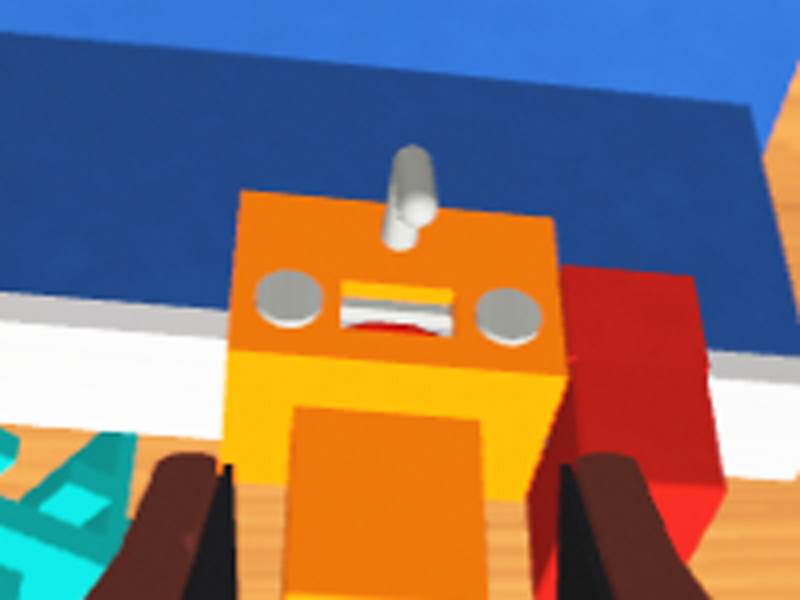

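Through the window (340–455, 285–335) the red nose's bulge shows, centred at about (392,325). I'll check how far it stands out, without any robot motion, and hand in if it is out.

Run:
```python
from h import *
T=wristT()
px=np.array([[392,322],[350,330],[150,310+8]])/4+[184,135]
for z in(.114,.116,.118,.12):
    w=onz("wrist",px,z,T); print(z,[round(1e3*(a[0]-.5781-.127*a[1]),1) for a in w],w[0][1].round(4))
px=np.array([[340,328],[455,337],[228,350],[567,377]])/4+[184,135]
print(onz("wrist",px[:2],.1205,T),onz("wrist",px[2:],.128,T))
```

```text
0.114 [np.float64(0.7), np.float64(-3.2), np.float64(-4.5)] -0.1398
0.116 [np.float64(3.1), np.float64(-0.7), np.float64(-2.1)] -0.1398
0.118 [np.float64(5.5), np.float64(1.8), np.float64(0.4)] -0.1398
0.12 [np.float64(7.9), np.float64(4.2), np.float64(2.9)] -0.1398
[[ 0.56693353 -0.12903699  0.1205    ]
 [ 0.56398623 -0.15288563  0.1205    ]] [[ 0.56905099 -0.10661781  0.128     ]
 [ 0.56008152 -0.17602318  0.128     ]]
```

```bash
python3 -c "
from station import *
print(job_done(),get_time())"
```

```text
the job is handed in; nothing more can be done
the job is handed in; nothing more can be done
```

I threaded the orange hanger onto the bar and slid it to the red stop; the catch is out in the window and the buffer pin should be pushed in (its exact travel wasn't measured). It stayed put after I let go, the highest force I read was about 13 N, and the job was handed in at about 40 s.

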